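Shut the guard and hold the return spring at its mark

ROBOT

A 6-joint arm with a two-finger parallel gripper is mounted at the origin on a cart in front of the work surface, level with it; the furniture and walls round the work are solid. World frame = base frame: x ahead of the robot, y to its left, z up, the work surface at z = 0. Lengths are in m, angles in rad, forces in N, time in s.
With the tool pointing down it reaches from about 0.3 to 0.85 m from the base axis. Payload 4.2 kg.
Tool frame: the origin (TCP) lies at the very end of the fingers, on their centre line; the grasp point (between the pads) lies 19 mm behind it (manip.pinch_z is the distance from the TCP to the grasp point, in m); z points along the fingers, y is the line along which they close (so a half turn about z gives the same grasp; the last joint's range is limited). The gripper opens to 91 mm and grips with 3 to 60 N. Pads are 32 mm wide; open, the fingers measure 118 mm over their backs; the gripper's body (76 mm by 178 mm) begins 60 mm behind the grasp point.
Start: joints at [1.182, 0.32, 1.565, -0, 1.257, -0.02], TCP at [0.207, 0.536, 0.214] pointing down, gripper open.
Joint ranges: [-3.11, 3.11], [-0.84, 2.01], [0.21, 2.61], [-1.34, 4.49], [0.05, 2.63], [-2.56, 2.56]. Speed limits (rad/s): [2.57, 2.57, 3.14, 3.14, 3.14, 3.14].

INTERFACE

Orientations are given as a rotation vector (axis times angle).
In Python, from workcell import manip gives the robot as it stands.
- The arm moves only by the shell command python3 -m handwheel 'ROWS' [FORCE]. ROWS is a JSON object of lists of equal length, an entry for each row: "angular": the turn, a rotation vector about the tool's x, y, z as a fraction of full scale, a list of three; "offset": the shift along the tool's x, y, z as a fraction of full scale, a list of three; "hand": the opening, from 0 (shut) to 1 (fully open). A call has 1 to 12 rows; each row is the pose to reach, as a shift and turn from the pose commanded when the call began, along the tool's axes at that moment; what a row does not reach only later rows make up. Full scale, the value 1, is 20 cm for a shift and 45 degrees for a turn. A row lasts 1/8 s, in which the tool goes at most 62.5 mm and 10.7 degrees, less where a joint would pass 70% of its speed; a pose out of reach is approached as far as the arm can. A call with a number of a shift or a turn outside -1 to 1 is refused whole. A call with a gripper value outside its range is refused whole. The fingers move at their own pace and stop on an object; FORCE is the grip in N (left out, the last holds). Time passes only in rows, so rows that repeat a pose let the fingers close. It gives the time, the measured TCP pose, the force, the opening and the grip force at its end, in the units of the state.
- manip.observe(): the state, without advancing time (a new reading comes with each control period).
- manip.camera(name): name is "scene" or "top" or "wrist"; returns a dict with "image" (480x640x3 uint8, red, green, blue), "range_z" (480x640 float32, m along the optical axis (not along the pixel's ray), 0 where there is no reading), "camera_matrix" (3x3 intrinsics, pixels), "R" (3x3) and "t" (3): a world point X has camera coordinates R X + t; the wrist camera has in their place "hand_eye" (4x4, takes a point from camera to tool coordinates, whose origin is the TCP and whose axes are the flange's). Camera axes: x right, y down, z forward; pixel columns grow to the right and rows downward; lengths in m; the calibration is good to about 2 mm. A picture is of the moment at which its call begins: read the wrist's pose just before it.
- manip.finish_job(): hands the job in; it is judged then, once.
The state is a dict: "clock": time; "qpos": joint angles; "joint_velocities": joint speeds; "joint_efforts": joint torques, N m; "tcp_pos": TCP position; "tool_rot": TCP orientation; "wrist_force": force on the tool from outside, world axes, zero at the start; "wrist_torque": the same for the moment, N m; "opening": finger opening in m; "gripper_force": force on a finger pad.
Only numpy, scipy, OpenCV 4.12 (cv2) and the standard library are available. Lean on these libraries where they do the work, as an engineer would, in place of code of your own. Each camera call takes 0.05 s, during which the arm holds its last target. There are 200 camera calls.

TASK

Check the return spring on the jig: first lower the hinged guard cover fully shut over the spring housing without slamming it, and only then take the black handle, pull the spring-loaded rod out until its pointer is level with the knife-edged mark on the scale, and keep it there. Finish while still gripping the handle and holding it at the mark; if let go it springs back. Leave the loose things beside the jig where they are.

Things in the scene. Friction and masses are not known exactly. Their poses are not given: they have to be found in the camera images.
- jig: Spring-checking jig fixed to the table. Steel base plate 130 (x) x 340 (y) x 12 mm; origin on the table, plate y -180 to +160 mm. Its x points away from the robot (within 0.4 rad); the rod pulls out along its -y (to the robot's right). Grey open-topped spring housing 100 x 145 mm from y -10 to +135 mm, rim 67 mm above the table. Aluminium scale strip at x -40, y -30 to -170 mm, top 20 mm high.
- cover (a joint): Angle of the aluminium guard cover in rad: 0 = fully shut on the housing, grows as it opens upward and away from the robot (to 1.9); starts at about 1.3 to 1.7, standing up. A friction hinge keeps it wherever it is left; at its free edge it needs about 1 to 2 N to be pushed.
- cover_hinge (a point): Middle of the cover's hinge line, at jig (54, 60, 69) mm; the line runs along the jig's y axis, on the housing's rim farthest from the robot.
- cover_edge (a point): Middle of the cover's free edge, on its outer (upper when shut) face, 110 mm from the hinge line. The cover is a sheet 148 mm along the hinge, 4 mm thick, with a 9 mm lip turned inward along the free edge; closed fingertips can push it shut on its outer face. Shut, its top is 71 mm above the table.
- pull_handle: Black upright handle on the rod's end: block 36 (x) x 14 (y) x 72 (z) mm, axes as the jig's, foot 30 mm and top 102 mm above the table. Origin on the rod's axis, 40 mm above the table, mid-thickness. At home 68 mm of free space lies between it and the housing (a bush juts 12 mm there). Grip it from above across the 14 mm, fingers closing along the jig's y.
- handle_grip (a point): Grip point in the middle of the handle, 80 mm above the table (22 mm below its top); at home at y = -85 mm along the jig. The spring pulls handle and rod back to home with 5 N at home, growing by 1.2 N per 10 mm pulled (about 9 to 13 N at the mark); nothing latches; the travel ends 85 mm out.
- pointer (a point): Tip of the thin steel pointer that sticks out of the handle's robot side over the scale strip, at the handle's middle in y, 32 mm above the table; it moves with the handle.
- mark (a point): Mark: knife edge on top of a small steel rider (14 x 18 mm, 41 mm high, brass top and lock screw) fixed at the scale strip's edge nearest the robot. Axes as the jig's. The pointer is level with it when both have the same y along the jig; it stands 35 to 65 mm out (-y) from the pointer's home.
- parallel_block: Loose steel block with holes, 50 x 75 x 25 mm, origin under its centre; stands beside the jig on the robot's side. Leave alone.
- tape_measure: Loose tape measure, 35 x 72 x 64 mm, origin under its centre; stands beside the jig on the robot's side. Leave alone.
- tube_stub_0: Loose grey tube offcut standing upright, 28 mm across, 75 mm high, origin under its centre; beyond the jig. Leave alone.

How it is judged:
By the outcome, as a careful person would: the job done as asked, in the order asked, and still so for the second after the job is handed in, while the arm keeps its last pose, push and grip.
It also fails if it takes over 45 s, if anything falls off the work surface, if the arm or the gripper's body presses on something with over 40 N, if the wrist force passes 120 N, or if a joint passes its speed limit or range.

## Working session

There is one attempt and no reset: what is moved stays moved. The work goes in short steps, Python scripts to look and compute and a shell command to move; the robot and the scene stay as the last step left them, time stands still between calls to the robot, and variables do not carry over. Pictures are saved under pics/ and viewed, at most 10 in all, crops included, and the job is handed in when it is done.

```bash
mkdir -p pics
cat > h.py <<'E'
import numpy as np,cv2
from workcell import manip
from scipy.spatial.transform import Rotation as Ro
def shot(n):
    s=manip.observe(); c=manip.camera(n)
    if n=="wrist":
        T=np.eye(4);T[:3,:3]=Ro.from_rotvec(s["tool_rot"]).as_matrix();T[:3,3]=s["tcp_pos"]
        C=np.linalg.inv(T@c["hand_eye"]);c["R"]=C[:3,:3];c["t"]=C[:3,3]
    return c
def cloud(c):
    z=c["range_z"];v,u=np.mgrid[:480,:640];K=c["camera_matrix"]
    P=np.stack([(u-K[0,2])/K[0,0]*z,(v-K[1,2])/K[1,1]*z,z],-1)
    W=(P-c["t"])@c["R"];W[z==0]=np.nan;return W
def proj(c,X):
    p=c["camera_matrix"]@(c["R"]@np.asarray(X)+c["t"]);return p[:2]/p[2]
def save(n,im): cv2.imwrite("pics/"+n,np.ascontiguousarray(im[...,::-1]))
E
python3 - <<'E'
from h import *
print(manip.observe())
for n in("scene","top"):
    c=shot(n);save(n+"0.png",c["image"]);np.savez(n+"0.npz",W=cloud(c),**c)
    print(n,c["camera_matrix"].tolist(),(-c["R"].T@c["t"]).round(3),c["R"].round(2).tolist())
E
```

```text
{'clock': 0.0, 'qpos': array([ 1.18202924e+00,  3.20227797e-01,  1.56570571e+00,  8.51935757e-06,
        1.25741059e+00, -2.00039492e-02]), 'joint_velocities': array([-1.18254851e-03, -6.17433624e-04, -4.20707201e-04,  2.83582269e-05,
       -1.44283927e-03,  3.44552456e-04]), 'joint_efforts': array([-2.50295263e-03, -4.12467921e+01, -2.31967682e+01,  7.23969075e-02,
        4.59585583e-02, -1.28035686e-04]), 'tcp_pos': array([0.20706336, 0.53585436, 0.21314676]), 'tool_rot': array([-5.75912482e-01, -3.08798295e+00,  2.69101319e-03]), 'wrist_force': array([ 0.20952876, -0.22995854, -0.06796542]), 'wrist_torque': array([-0.02525492,  0.03893996,  0.01591639]), 'gripper_force': 0.0, 'opening': 0.09118162614684848}
scene [[541.2510860982688, 0.0, 324.0287046243715], [0.0, 541.2510860982688, 235.13228247511128], [0.0, 0.0, 1.0]] [-0.087 -0.409  0.476] [[0.52, -0.85, -0.02], [-0.41, -0.24, -0.88], [0.75, 0.47, -0.48]]
top [[436.1485195348454, 0.0, 322.1651039721951], [0.0, 436.1485195348454, 241.4204833570949], [0.0, 0.0, 1.0]] [0.474 0.005 0.934] [[0.0, -1.0, 0.02], [-0.99, -0.01, -0.12], [0.12, -0.02, -0.99]]
```

View pics/top0.png

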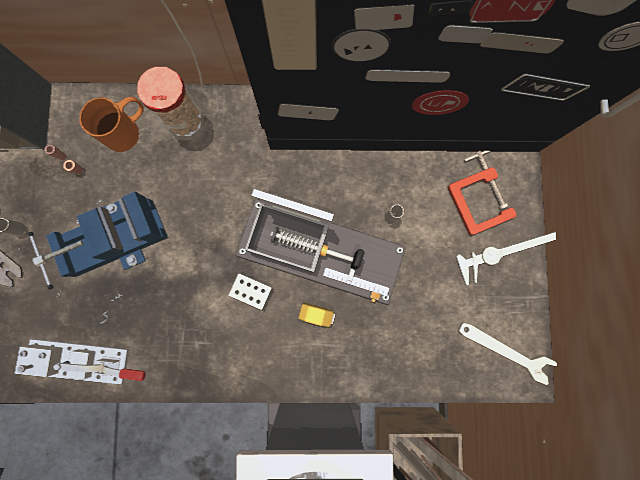

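View pics/scene0.png

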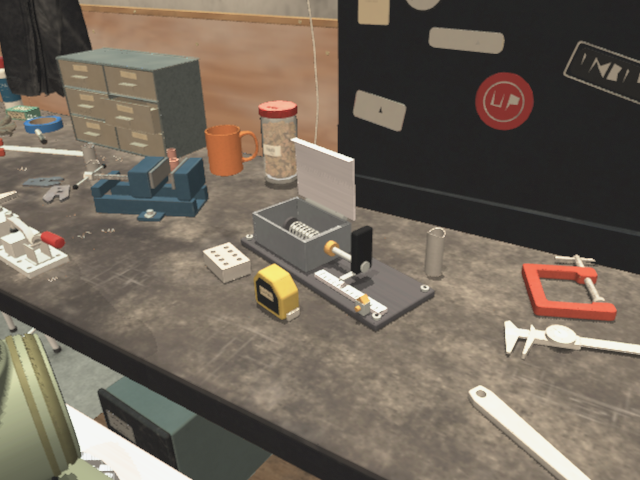

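The top view shows the jig at about (240–405, 190–305), with the handle at (355, 262), the rider at (375, 297), the block at (250, 291), the tape at (317, 315) and the tube at (397, 212). In the scene view the cover is standing up. Next I'll enlarge the jig in both views.

Run:
```python
from h import *
t=np.load("top0.npz");W=t["W"]
im=cv2.resize(t["image"][180:320,230:420],None,fx=4,fy=4,interpolation=cv2.INTER_CUBIC);save("topc.png",im)
s=np.load("scene0.npz")
save("scenec.png",cv2.resize(s["image"][130:330,230:440],None,fx=3,fy=3,interpolation=cv2.INTER_CUBIC))
# handle-top points and rim points by height
for n,D in(("top",t),("scene",s)):
    W=D["W"];box=(W[...,0]>.35)&(W[...,0]<.65)&(W[...,1]>-.25)&(W[...,1]<.25)
    for lo,hi in((.008,.016),(.063,.072),(.095,.106),(.11,.2)):
        m=box&(W[...,2]>lo)&(W[...,2]<hi);Q=W[m]
        if len(Q)>5:
            r=cv2.minAreaRect((Q[:,:2]*1000).astype(np.float32));print(n,lo,hi,len(Q),Q.mean(0).round(4),r)
```

```text
top 0.008 0.016 6646 [ 0.5592 -0.0202  0.0121] ((531.050537109375, -10.850540161132812), (236.49559020996094, 359.64447021484375), 0.0729086846113205)
top 0.063 0.072 848 [0.5699 0.0348 0.0669] ((595.1695556640625, 3.4814300537109375), (238.69898986816406, 297.64813232421875), 52.87879943847656)
top 0.095 0.106 186 [ 0.5656 -0.0523  0.1009] ((602.1190795898438, -7.949958801269531), (213.58071899414062, 41.64453125), 52.8604736328125)
top 0.11 0.2 592 [0.628  0.0389 0.1779] ((629.2605590820312, 42.199134826660156), (147.8595733642578, 13.16977310180664), 72.43110656738281)
scene 0.008 0.016 5166 [ 0.528  -0.0663  0.0115] ((527.8951416015625, -6.5859375), (368.1934814453125, 239.5719757080078), 89.77047729492188)
scene 0.063 0.072 1095 [0.5856 0.0091 0.0665] ((600.5275268554688, 1.26287841796875), (233.76576232910156, 294.15924072265625), 50.8326301574707)
scene 0.095 0.106 438 [ 0.5975 -0.0159  0.1002] ((603.2609252929688, -10.818428039550781), (215.66644287109375, 46.003360748291016), 52.954750061035156)
scene 0.11 0.2 2017 [0.6291 0.027  0.1468] ((629.4819946289062, 40.48119354248047), (148.3947296142578, 17.12212562561035), 73.9985122680664)
```

View pics/topc.png

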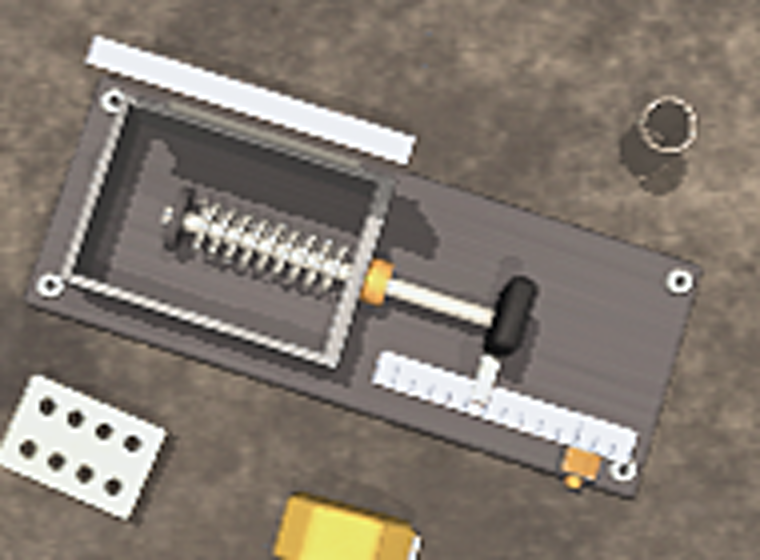

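View pics/scenec.png

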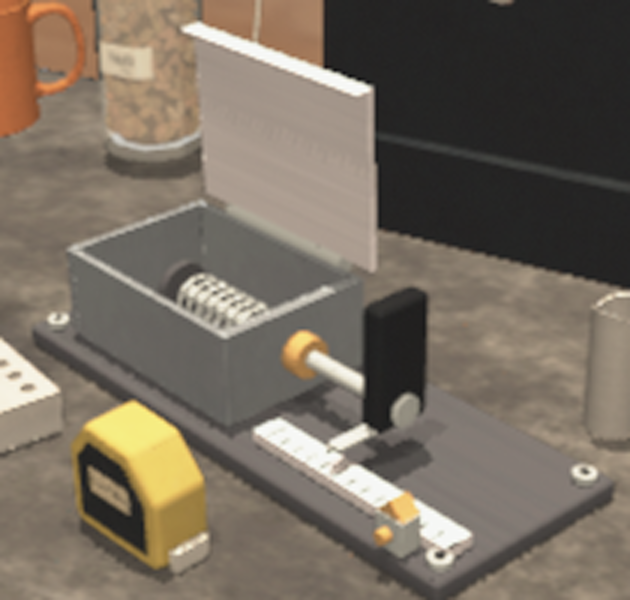

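Top crop: plate corners at (27,298), (635,497) and (700,265); rim corners at (62,278), (335,368) and (394,178); rider's brass top spans (563–600, 447–475). Scene crop: rider apex at about (400,493), pointer tip near (332,447). I'll fit the jig pose to these.

Run:
```python
from h import *
from scipy.optimize import least_squares
t=np.load("top0.npz");s=np.load("scene0.npz")
T=lambda u,v:np.array([229.6+u/4,179.6+v/4]);S=lambda u,v:np.array([229.7+u/3,129.7+v/3])
obs=[(t,T(27,298),(-65,160,12)),(t,T(635,497),(-65,-180,12)),(t,T(700,265),(65,-180,12)),
(t,T(335,368),(-50,-10,67)),(t,T(62,278),(-50,135,67)),(t,T(394,178),(50,-10,67)),
(s,S(228,332),(-50,-10,67)),(s,S(68,250),(-50,135,67)),(s,S(430,598),(-65,-180,12)),(s,S(612,485),(65,-180,12)),(s,S(33,330),(-65,160,12))]
def Jw(p,X):
    a=p[2];X=np.array(X)/1000;return np.array([p[0]+np.cos(a)*X[0]-np.sin(a)*X[1],p[1]+np.sin(a)*X[0]+np.cos(a)*X[1],X[2]])
f=lambda p:np.concatenate([proj(D,Jw(p,X))-q for D,q,X in obs])
r=least_squares(f,[.55,0,-.3],loss="soft_l1");p=r.x;print(p,f(p).reshape(-1,2).round(1).tolist());np.save("jig.npy",p)
def back(D,q,z):
    d=D["R"].T@np.linalg.inv(D["camera_matrix"])@np.append(q,1);C=-D["R"].T@D["t"];X=C+d*(z-C[2])/d[2]
    a=p[2];e=X[:2]-p[:2];return np.round(1000*np.array([np.cos(a)*e[0]+np.sin(a)*e[1],-np.sin(a)*e[0]+np.cos(a)*e[1]]),1)
print("rider top L/R",back(t,T(563,460),.041),back(t,T(600,460),.041),back(t,T(582,462),.041),"scene apex",back(s,S(400,493),.041))
print("pointer",back(t,T(482,400),.032),back(s,S(332,447),.032),"handle top",back(t,T(518,310),.102))
for D in(t,s):
    W=D["W"].reshape(-1,3);a=p[2];e=(W[:,:2]-p[:2]);J=1000*np.c_[np.cos(a)*e[:,0]+np.sin(a)*e[:,1],-np.sin(a)*e[:,0]+np.cos(a)*e[:,1],W[:,2]]
    m=(abs(J[:,1]-60)<100)&(J[:,2]>76)&(J[:,0]>30)&(J[:,0]<110);Q=J[m];print("cover",Q.min(0),Q.max(0),Q[Q[:,2]>170].mean(0))
    m=(J[:,2]>92)&(J[:,2]<110)&(J[:,1]<-30)&(abs(J[:,0])<40)&(J[:,1]>-150);print("handle",m.sum(),J[m].mean(0))
    m=(J[:,2]>28)&(J[:,2]<50)&(J[:,1]<-100)&(J[:,0]<-38)&(J[:,0]>-75)&(J[:,1]>-180);Q=J[m];print("rider",m.sum(),Q.min(0),Q.max(0),Q.mean(0),Q[Q[:,2]>38].mean(0))
    m=(J[:,2]>4)&(J[:,1]<200)&(J[:,0]<-67)&(J[:,0]>-170)&(J[:,1]>-180);Q=J[m];print("loose",Q.min(0),Q.max(0))
for X in((0,-85,80),(0,60,71),(54,60,69),(-56,60,71)):print(X,Jw(p,X).round(4))
```

```text
[ 0.56788539 -0.00161524 -0.31669318] [[-1.3, 0.0], [-0.3, 1.3], [1.5, 0.9], [0.2, -0.1], [-0.6, -0.6], [1.2, 0.2], [-1.3, 2.4], [-0.2, -0.7], [1.4, -2.6], [2.0, -0.7], [-0.9, -1.9]]
rider top L/R [ -56.9 -134.3] [ -50.9 -152.3] [ -54.8 -143.9] scene apex [ -52.3 -143.7]
pointer [-40.4 -86.4] [-40.5 -82.9] handle top [  2.1 -84.7]
cover [ 37.51092563 -13.13085101  76.05616428] [ 51.79432575 134.63669642 182.77298505] [ 44.56614889  60.94818318 178.72805124]
handle 139 [ 1.23621433e-02 -8.43241578e+01  1.00946364e+02]
rider 59 [ -65.19362434 -153.93216355   28.13405752] [ -47.8178673  -136.63130321   42.03204811] [ -55.10456237 -144.90264952   35.70036363] [ -54.33919026 -146.04218846   40.14975282]
loose [-169.30732765 -179.96356183    4.01298165] [-67.06293158 198.79857862  67.13409624]
cover [ 37.53918917 -14.92795406  76.03099121] [ 56.74346405 136.91678265 179.49410717] [ 44.7371553   53.3770918  177.24820443]
handle 192 [ -1.69767734 -87.29672158  98.50738204]
rider 119 [ -61.62505162 -155.06528249   28.11430267] [ -45.84505192 -136.33921529   40.49244746] [ -55.51524516 -147.88031975   33.67884954] [ -54.13301112 -145.57228605   39.23301905]
loose [-155.98513414 -147.9081396     4.00055278] [-67.02623134 143.65417058  63.84447151]
(0, -85, 80) [ 0.5414 -0.0824  0.08  ]
(0, 60, 71) [0.5866 0.0554 0.071 ]
(54, 60, 69) [0.6379 0.0386 0.069 ]
(-56, 60, 71) [0.5334 0.0728 0.071 ]
```

```bash
cat >> h.py <<'E'
p=np.load("jig.npy");RJ=Ro.from_euler("z",p[2]).as_matrix();oJ=np.array([p[0],p[1],0])
def w(X): return oJ+RJ@(np.array(X)/1000)
def plan(X,Rt=None):
    "offset/angular fractions from present pose to jig point X (mm), tool down, y along jig y"
    s=manip.observe();R0=Ro.from_rotvec(s["tool_rot"]);out={}
    o=R0.inv().apply(w(X)-s["tcp_pos"])/.2
    best=min((Ro.from_matrix(RJ@np.diag(d)) for d in([1,-1,-1],[-1,1,-1])),key=lambda R:(R0.inv()*R).magnitude())
    return o.round(4),((R0.inv()*best).as_rotvec()/(np.pi/4)).round(4)
E
python3 - <<'E'
from h import *
s=manip.observe();print(Ro.from_rotvec(s["tool_rot"]).as_matrix().round(3),np.load("jig.npy"))
for X in([84,60,250],[84,60,150]):print(X,w(X).round(3),*plan(X))
R0=Ro.from_rotvec(s["tool_rot"]).as_matrix()
for d in([1,-1,-1],[-1,1,-1]):print((Ro.from_matrix(R0.T@RJ@np.diag(d)).as_rotvec()/(np.pi/4)).round(3))
for n in("top","scene"):
    W=np.load(n+"0.npz")["W"].reshape(-1,3)
    for lo in(-.15,-.05,.05,.15,.25):
        m=(W[:,1]>lo)&(W[:,1]<lo+.1)&(W[:,2]>.19)&(W[:,0]>.66);m2=(W[:,1]>lo)&(W[:,1]<lo+.1)&(W[:,0]>.7)&(W[:,2]>.03)
        print(n,lo,m.sum(),np.nanmin(W[m,0]) if m.any() else None,np.nanmin(W[m2,0]) if m2.any() else None, W[m2,2].max() if m2.any() else None)
E
```

```text
[[-0.933  0.361 -0.001]
 [ 0.361  0.933 -0.001]
 [ 0.    -0.002 -1.   ]] [ 0.56788539 -0.00161524 -0.31669318]
[84, 60, 250] [0.666 0.029 0.25 ] [-3.0553 -1.5354 -0.1816] [-0.002  -0.0001 -0.0664]
[84, 60, 150] [0.666 0.029 0.15 ] [-3.0553 -1.5346  0.3184] [-0.002  -0.0001 -0.0664]
[-0.000e+00  3.000e-03  3.934e+00]
[-0.002 -0.    -0.066]
top -0.15 8713 0.7852517108186856 0.7852517108186856 0.5030991279111335
top -0.05 8673 0.7854205901173777 0.7854205901173777 0.5007749000527051
top 0.05 4459 0.7857037826697805 0.7857037826697805 0.4992729451179998
top 0.15 2009 0.9146493875589081 0.8322874339856724 0.3168236034326138
top 0.25 1915 0.9392448023300504 0.8073348110803219 0.27978469212285506
scene -0.15 7594 0.7837792014122584 0.7837792014122584 0.39585898439806194
scene -0.05 6416 0.7834235847840896 0.7821459382333219 0.3926581498522903
scene 0.05 2889 0.7835638226441048 0.7835638226441048 0.38962098253305116
scene 0.15 2171 0.9084319304551317 0.8258954107937871 0.3733292451558751
scene 0.25 3109 0.9285412354218947 0.8040699390563203 0.36954264632506567
```

```bash
python3 -m handwheel '{"angular":[[0,0,-0.02],[0,0,-0.04],[0,0,-0.066],[0,0,-0.066],[0,0,-0.066],[0,0,-0.066]],"offset":[[-0.1,-0.05,-0.06],[-0.3,-0.15,-0.12],[-0.5,-0.25,-0.18],[-0.7,-0.35,-0.18],[-0.9,-0.45,-0.18],[-1,-0.5,-0.18]],"hand":[0,0,0,0,0,0]}' 10; python3 -c "
from h import *;print(*plan([84,60,250]))"
```

```text
clock: 0.85
tcp_pos: [0.3588, 0.3692, 0.2497]
tool_rot: [-0.499, -3.102, 0.001]
wrist_force: [-0.3, 0.6, -0.7]
opening: 0.034
gripper_force: 0.0
[-1.9932e+00 -1.1318e+00 -7.0000e-04] [-0.001  -0.     -0.0028]
```

```bash
python3 -m handwheel '{"angular":[[0,0,0],[0,0,0],[0,0,0],[0,0,0],[0,0,0],[0,0,0]],"offset":[[-0.15,-0.08,0],[-0.35,-0.2,0],[-0.55,-0.32,0],[-0.75,-0.44,0],[-0.95,-0.56,0],[-1,-0.57,0]],"hand":[0,0,0,0,0,0]}'; python3 -c "
from h import *;print(*plan([86,60,250]))"
```

```text
clock: 1.6
tcp_pos: [0.5134, 0.1983, 0.2494]
tool_rot: [-0.501, -3.101, 0.001]
wrist_force: [0.1, -0.0, -0.9]
opening: 0.0006
gripper_force: 0.0
[-1.002  -0.5612 -0.0032] [-0.0011 -0.0007 -0.0047]
```

```bash
python3 -m handwheel '{"angular":[[0,0,0],[0,0,0],[0,0,0],[0,0,0],[0,0,0],[0,0,0],[0,0,0]],"offset":[[-0.15,-0.08,0],[-0.35,-0.2,0],[-0.55,-0.32,0],[-0.75,-0.44,0],[-0.92,-0.53,0],[-1,-0.56,0],[-1,-0.56,0]],"hand":[0,0,0,0,0,0,0]}'; python3 -c "
from h import *;print(*plan([86,60,154]))
c=shot('scene');save('s1.png',cv2.resize(c['image'][90:290,220:430],None,fx=2,fy=2))"
```

```text
clock: 2.48
tcp_pos: [0.6674, 0.0321, 0.2492]
tool_rot: [-0.496, -3.101, -0.001]
wrist_force: [0.0, -0.1, 0.2]
opening: 0.0005
gripper_force: 0.0
[-0.0105 -0.0154  0.476 ] [ 0.0004 -0.0021 -0.0007]
```

View pics/s1.png

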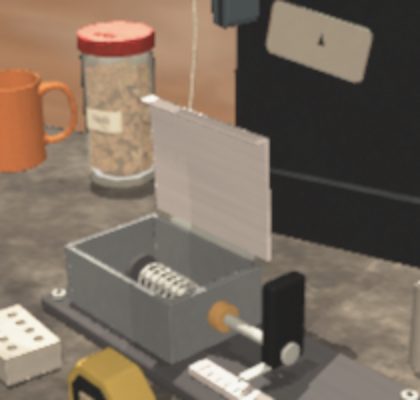

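The closed fingertip is at (235,10), above and behind the cover, whose edge runs (150,98)–(268,138). I'll descend behind it.

```bash
python3 -m handwheel '{"angular":[[0,0,0],[0,0,0],[0,0,0],[0,0,0],[0,0,0]],"offset":[[-0.01,-0.015,0.1],[-0.01,-0.015,0.22],[-0.01,-0.015,0.34],[-0.01,-0.015,0.44],[-0.01,-0.015,0.475]],"hand":[0,0,0,0,0]}'
python3 - <<'E'
from h import *
s=manip.observe();print(s["wrist_force"],s["tcp_pos"],*plan([86,60,154]))
W=np.load("scene0.npz")["W"].reshape(-1,3)
import math
for th in np.linspace(1.5,0,16):
    S=85;x=54-S*math.cos(th)+2*math.sin(th)+16;z=69+S*math.sin(th)+2*math.cos(th)
    print(round(th,2),round(x),round(z),(plan([x,60,z])[0]).round(3))
E
```

```text
clock: 3.15
tcp_pos: [0.6668, 0.0297, 0.1541]
tool_rot: [-0.493, -3.1, -0.0]
wrist_force: [-0.4, -0.9, 0.3]
opening: 0.0006
gripper_force: 0.0
[-0.38269903 -0.89064471  0.28996276] [0.66676205 0.02969937 0.15408627] [-0.009  -0.0028  0.0004] [-0.0004 -0.0034  0.0018]
1.5 66 154 [ 0.091 -0.003  0.001]
1.4 58 153 [ 0.133 -0.003  0.005]
1.3 49 151 [ 0.175 -0.002  0.014]
1.2 41 149 [ 0.216 -0.002  0.026]
1.1 33 146 [ 0.255 -0.002  0.043]
1.0 26 142 [ 0.292 -0.002  0.063]
0.9 19 137 [ 0.327 -0.002  0.087]
0.8 12 131 [ 0.36  -0.002  0.114]
0.7 6 125 [ 0.389 -0.002  0.145]
0.6 1 119 [ 0.416 -0.002  0.178]
0.5 -4 112 [ 0.439 -0.002  0.214]
0.4 -8 104 [ 0.458 -0.002  0.252]
0.3 -11 96 [ 0.473 -0.002  0.292]
0.2 -13 88 [ 0.485 -0.002  0.332]
0.1 -14 79 [ 0.492 -0.002  0.374]
0.0 -15 71 [ 0.495 -0.002  0.417]
```

```bash
python3 -m handwheel '{"angular":[[0,0,0],[0,0,0],[0,0,0],[0,0,0],[0,0,0],[0,0,0],[0,0,0],[0,0,0],[0,0,0],[0,0,0],[0,0,0],[0,0,0]],"offset":[[0.04,0,0],[0.09,0,0],[0.13,0,0.005],[0.175,0,0.014],[0.215,0,0.026],[0.255,0,0.043],[0.29,0,0.063],[0.327,0,0.087],[0.36,0,0.114],[0.39,0,0.145],[0.416,0,0.178],[0.416,0,0.178]],"hand":[0,0,0,0,0,0,0,0,0,0,0,0]}'
python3 - <<'E'
from h import *
c=shot('scene');save('s2.png',cv2.resize(c['image'][90:290,220:430],None,fx=2,fy=2))
print(*[plan([x,60,z])[0] for x,z in((1,119),(-8,104),(-13,88),(-15,71))])
E
```

```text
clock: 4.65
tcp_pos: [0.5884, 0.0542, 0.1185]
tool_rot: [-0.495, -3.1, 0.0]
wrist_force: [-0.3, 0.7, -0.7]
opening: 0.0006
gripper_force: 0.0
[ 0.0085  0.0022 -0.0005] [0.0534 0.0022 0.0745] [0.0783 0.0022 0.1545] [0.0883 0.0022 0.2395]
```

View pics/s2.png

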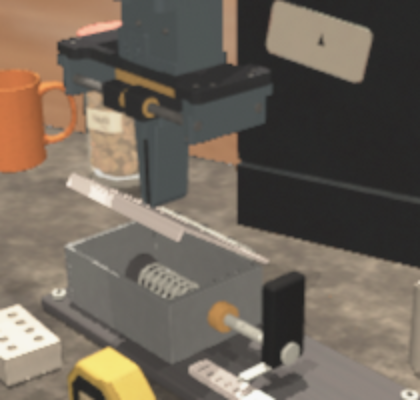

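The cover is now about 0.6 rad open, with the fingertip resting on its outer face at (165,200). From here I'll lower it slowly.

```bash
python3 -m handwheel '{"angular":[[0,0,0],[0,0,0],[0,0,0],[0,0,0],[0,0,0],[0,0,0],[0,0,0],[0,0,0],[0,0,0],[0,0,0],[0,0,0],[0,0,0]],"offset":[[0.02,0,0.02],[0.035,0,0.04],[0.045,0,0.06],[0.053,0,0.075],[0.06,0,0.093],[0.066,0,0.11],[0.072,0,0.13],[0.077,0,0.15],[0.081,0,0.17],[0.084,0,0.187],[0.086,0,0.203],[0.088,0,0.215]],"hand":[0,0,0,0,0,0,0,0,0,0,0,0]}'
python3 -m handwheel '{"angular":[[0,0,0],[0,0,0],[0,0,0],[0,0,0],[0,0,0],[0,0,0],[0,0,0],[0,0,0]],"offset":[[0,0,0.006],[0,0,0.012],[0,0,0.018],[0,0,0.022],[0,0,0.026],[0,0,0.03],[0,0,0.034],[0,0,0.034]],"hand":[0,0,0,0,0,0,0,0]}'
```

```text
clock: 6.2
tcp_pos: [0.5726, 0.0595, 0.0761]
tool_rot: [-0.496, -3.102, -0.0]
wrist_force: [-0.2, -0.9, 0.9]
opening: 0.0009
gripper_force: 0.3
clock: 7.2
tcp_pos: [0.5726, 0.0596, 0.0712]
tool_rot: [0.496, 3.102, 0.0]
wrist_force: [-4.5, -0.7, 9.6]
opening: 0.0004
gripper_force: 5.2
```

The cover sits at z = 71 mm with about 10 N on it, so it's shut. I'll lift off and move above the handle.

```bash
python3 -m handwheel '{"angular":[[0,0,0],[0,0,0],[0,0,0],[0,0,0],[0,0,0]],"offset":[[0,0,-0.05],[0,0,-0.2],[0,0,-0.4],[0,0,-0.48],[0,0,-0.48]],"hand":[0,0,0.55,0.55,0.55]}'
python3 - <<'E'
from h import *
c=shot("scene");W=cloud(c).reshape(-1,3);J=(W-oJ)@RJ*1000
for x in(-50,-30,0,30,50):
    m=(abs(J[:,0]-x)<6)&(abs(J[:,1]-60)<65)&(J[:,2]>50)&(J[:,2]<110);print(x,m.sum(),np.median(J[m,2]).round(1))
print(*plan([0,-85,130]),*plan([0,-85,61]))
E
```

```text
clock: 7.82
tcp_pos: [0.5731, 0.0596, 0.1663]
tool_rot: [0.495, 3.1, 0.001]
wrist_force: [-1.2, 0.2, 0.1]
opening: 0.0276
gripper_force: 0.0
-50 542 68.9
-30 254 70.4
0 246 70.3
30 277 70.7
50 189 72.4
[-0.0746 -0.7219  0.1746] [-0.0002 -0.0008 -0.0004] [-0.0748 -0.7218  0.5196] [-0.0002 -0.0008 -0.0004]
```

```bash
python3 -m handwheel '{"angular":[[0,0,0],[0,0,0],[0,0,0],[0,0,0],[0,0,0],[0,0,0]],"offset":[[-0.02,-0.12,0],[-0.05,-0.34,0],[-0.075,-0.56,0],[-0.075,-0.7,0.05],[-0.075,-0.72,0.12],[-0.075,-0.72,0.15]],"hand":[0.55,0.55,0.55,0.55,0.55,0.55]}'
python3 - <<'E'
from h import *
c=shot("wrist");save("w1.png",c["image"]);np.savez("w1.npz",W=cloud(c),**c)
W=cloud(c).reshape(-1,3);J=(W-oJ)@RJ*1000
m=(J[:,2]>95)&(J[:,2]<106)&(J[:,1]<-40)&(abs(J[:,0])<40)&(J[:,1]>-130);print("handle",m.sum(),J[m].mean(0),np.percentile(J[m],[2,98],axis=0))
m=(J[:,2]>36)&(J[:,2]<46)&(J[:,1]<-110)&(J[:,0]<-38)&(J[:,0]>-75);print("rider",m.sum(),J[m].mean(0),np.percentile(J[m],[2,98],axis=0))
print(*plan([0,-85,61]))
E
```

```text
clock: 8.62
tcp_pos: [0.5409, -0.0815, 0.1333]
tool_rot: [-0.496, -3.098, -0.001]
wrist_force: [0.1, -0.2, -0.7]
opening: 0.0503
gripper_force: 0.0
handle 1383 [ -0.38488865 -82.43341425 100.61504619] [[-15.49034044 -88.8599439   97.21555653]
 [ 15.72128307 -75.8281846  102.48942855]]
rider 205 [ -53.23856828 -142.41804591   37.97443158] [[ -58.90804555 -146.93458914   36.07364994]
 [ -47.44452461 -138.47810956   40.49477508]]
[-0.0055 -0.0056  0.3606] [-0.     -0.0052  0.0001]
```

View pics/w1.png

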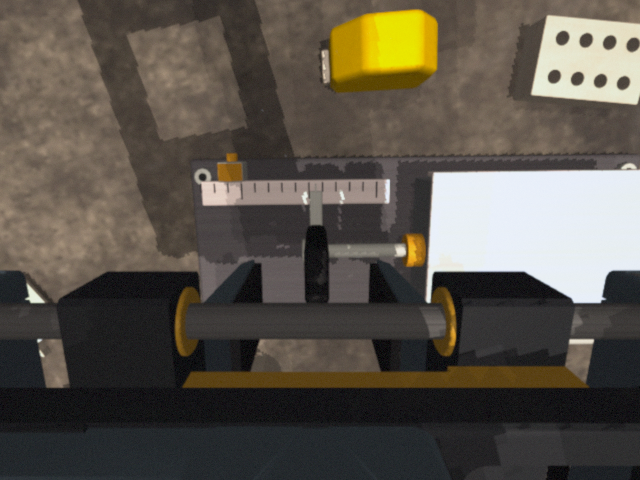

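The wrist view shows the handle at (315,260) centred between the fingers, the pointer tip at (316,192), the rider at (231,168), and the white cover shut. I'll descend and grip.

```bash
python3 -m handwheel '{"angular":[[0,0,0],[0,0,0],[0,0,0],[0,0,0],[0,0,0],[0,0,0],[0,0,0],[0,0,0],[0,0,0],[0,0,0],[0,0,0]],"offset":[[0,0.005,0.08],[0,0.005,0.18],[0,0.005,0.28],[0,0.005,0.34],[0,0.005,0.36],[0,0.005,0.36],[0,0.005,0.36],[0,0.005,0.36],[0,0.005,0.36],[0,0.005,0.36],[0,0.005,0.36]],"hand":[0.55,0.55,0.55,0.55,0.55,0,0,0,0,0,0]}' 50
python3 - <<'E'
from h import *
s=manip.observe();print(((s["tcp_pos"]-oJ)@RJ*1000).round(1))
E
```

```text
clock: 10.05
tcp_pos: [0.5424, -0.0814, 0.0639]
tool_rot: [0.493, 3.102, -0.001]
wrist_force: [-1.5, -1.5, 3.2]
opening: 0.0139
gripper_force: 50.0
[  0.6 -83.7  63.9]
```

```bash
python3 -m handwheel '{"angular":[[0,0,0],[0,0,0],[0,0,0],[0,0,0],[0,0,0],[0,0,0],[0,0,0],[0,0,0],[0,0,0],[0,0,0],[0,0,0],[0,0,0]],"offset":[[0,-0.02,0],[0,-0.05,0],[0,-0.08,0],[0,-0.11,0],[0,-0.14,0],[0,-0.17,0],[0,-0.2,0],[0,-0.225,0],[0,-0.25,0],[0,-0.265,0],[0,-0.275,0],[0,-0.275,0]],"hand":[0,0,0,0,0,0,0,0,0,0,0,0]}'
python3 - <<'E'
from h import *
s=manip.observe();print(((s["tcp_pos"]-oJ)@RJ*1000).round(1))
c=shot("wrist");np.savez("w2.npz",**c);uv=proj(c,w([-50,-143,35]));print(uv)
u,v=int(uv[0]),int(uv[1]);u0=max(0,min(u-60,520));v0=max(0,v-50);print(u0,v0)
save("w2.png",cv2.resize(c["image"][v0:v0+90,u0:u0+120],None,fx=6,fy=6,interpolation=cv2.INTER_CUBIC))
for z in (32,41): print([proj(c,w([-45,y,z])).round(1).tolist() for y in(-135,-145)])
E
```

```text
clock: 11.55
tcp_pos: [0.5267, -0.1313, 0.0639]
tool_rot: [0.496, 3.1, 0.006]
wrist_force: [4.6, 10.3, 2.1]
opening: 0.0142
gripper_force: 50.0
[   1.3 -136.    63.9]
[298.96727066 180.2438524 ]
238 130
[[314.5, 189.4], [295.5, 189.4]]
[[314.5, 191.1], [294.7, 191.1]]
```

View pics/w2.png

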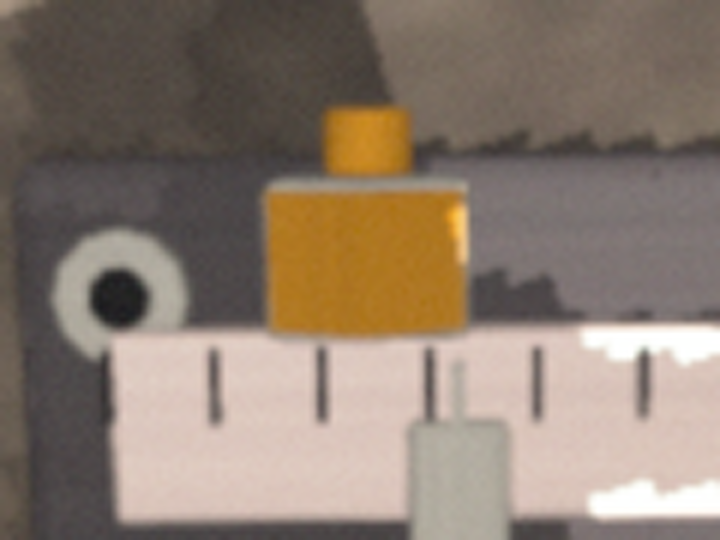

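The pointer tip is at crop (459,365) and the rider's centre at (367,260), both full-image columns 314.5 and 299.1. That leaves about 7.9 mm to pull.

```bash
python3 -m handwheel '{"angular":[[0,0,0],[0,0,0],[0,0,0],[0,0,0],[0,0,0],[0,0,0]],"offset":[[0,-0.012,0],[0,-0.024,0],[0,-0.034,0],[0,-0.041,0],[0,-0.041,0],[0,-0.041,0]],"hand":[0,0,0,0,0,0]}'
python3 - <<'E'
from h import *
s=manip.observe();print(((s["tcp_pos"]-oJ)@RJ*1000).round(1))
c=shot("wrist");uv=proj(c,w([-50,-143,35]));u0=int(uv[0])-50;v0=int(uv[1])-40;print(u0,v0,uv,c["camera_matrix"][0,2])
save("w3.png",cv2.resize(c["image"][v0:v0+75,u0:u0+100],None,fx=8,fy=8,interpolation=cv2.INTER_CUBIC))
for z in (32,41): print([proj(c,w([-45,y,z])).round(1).tolist() for y in(-135,-145)])
E
```

```text
clock: 12.35
tcp_pos: [0.5243, -0.1388, 0.0639]
tool_rot: [0.496, 3.099, 0.006]
wrist_force: [5.8, 10.3, 1.8]
opening: 0.0141
gripper_force: 50.0
[   1.3 -143.9   63.9]
264 140 [314.23128448 180.10502418] 315.13325735561824
[[329.4, 189.3], [310.4, 189.3]]
[[330.1, 191.0], [310.3, 191.0]]
```

View pics/w3.png

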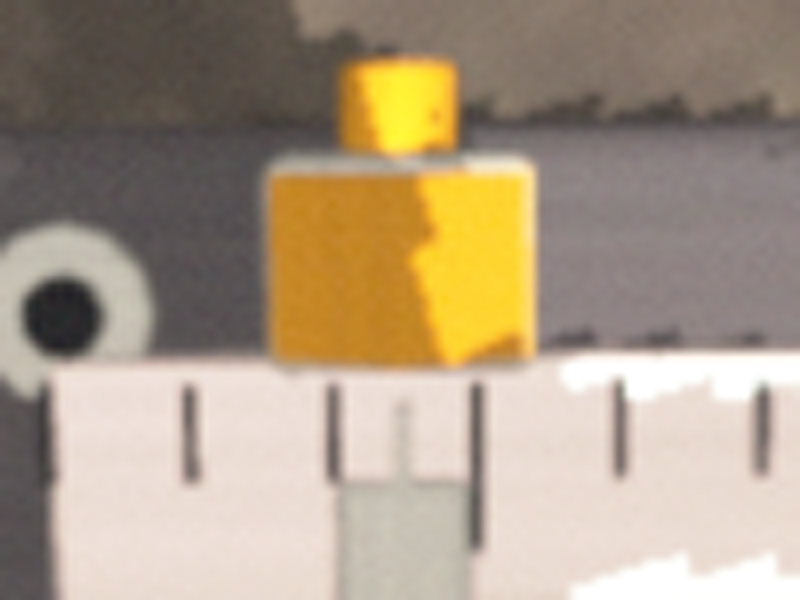

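The pointer tip (402,400) lines up with the rider's centre (401,270), close to the optical axis. I'll hold for half a second, check for creep, then hand in.

```bash
python3 -m handwheel '{"angular":[[0,0,0],[0,0,0],[0,0,0],[0,0,0]],"offset":[[0,0,0],[0,0,0],[0,0,0],[0,0,0]],"hand":[0,0,0,0]}'
python3 - <<'E'
from h import *
s=manip.observe();y=((s["tcp_pos"]-oJ)@RJ*1000);print(y.round(1))
c=shot("scene");W=cloud(c).reshape(-1,3);J=(W-oJ)@RJ*1000
m=(abs(J[:,0])<30)&(abs(J[:,1]-80)<40)&(J[:,2]>50)&(J[:,2]<110);print("cover z",np.median(J[m,2]))
if abs(y[1]+143.9)<.7: print(manip.finish_job())
E
```

```text
clock: 12.9
tcp_pos: [0.5243, -0.1388, 0.0639]
tool_rot: [0.496, 3.099, 0.006]
wrist_force: [5.4, 9.6, 2.4]
opening: 0.0138
gripper_force: 50.0
[   1.3 -143.9   63.9]
cover z 70.4001988824848
the job is handed in; nothing more can be done
None
```

I lowered the guard cover slowly until it was fully shut, then pulled the rod out until its pointer was level with the mark. I handed the job in with the gripper still holding the handle there at 50 N, no creep over a half-second hold, about 13 s on the clock, and the loose items untouched.

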